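# Click the filling tub's lid shut all round

### The job

Go round the lid of the white filling tub with the blue rim sections and press each of the four blue sections straight down with the fingertips until it clicks shut, flush with the lid's corners. Only press: do not lift or tip the tub or push it out of its place, leave everything else on the counter alone, and finish with the hand clear.

Things in the scene. Friction and masses are not known exactly. Their poses are not given: they have to be found in the camera images.
- tub: the filling tub to be closed: white plastic, 190 mm (its y) by 140 mm (its x), with a white lid whose rim has four blue sections, one in the middle of each side, between four fixed white corners. Loose and standing flat, about 0.9 to 1.4 kg. Origin at the centre of its underside, z up. Fixed corners' tops are 90 mm above the origin; the recessed lid panel inside the rim is at 78 mm (a 60 by 110 mm raised field in its middle at 81 mm).
- clip_front (a joint): how far the blue rim section on the -x long side, centred 62 mm from the tub's axis; 130 mm long along the tub's y, is pressed down: 0 = fully up, 0.008 m = fully shut (hard stop). It is 24 mm wide and moves straight down. It needs about 8 N to start moving, less as it goes down, passes over centre at 4 mm, then snaps shut by itself and stays shut.
- clip_front_top (a point): centre of the top face of the blue section clip_front (the place to press); moves with it: 98 mm above the tub's underside when up, 90 mm (flush with the corners) when shut
- clip_back (a joint): how far the blue rim section on the +x long side, centred 62 mm from the tub's axis; 130 mm long along the tub's y, is pressed down: 0 = fully up, 0.008 m = fully shut (hard stop). It is 24 mm wide and moves straight down. It needs about 8 N to start moving, less as it goes down, passes over centre at 4 mm, then snaps shut by itself and stays shut.
- clip_back_top (a point): centre of the top face of the blue section clip_back (the place to press); moves with it: 98 mm above the tub's underside when up, 90 mm (flush with the corners) when shut
- clip_left (a joint): how far the blue rim section on the +y short side, centred 87 mm from the tub's axis; 74 mm long along the tub's x, is pressed down: 0 = fully up, 0.008 m = fully shut (hard stop). It is 24 mm wide and moves straight down. It needs about 8 N to start moving, less as it goes down, passes over centre at 4 mm, then snaps shut by itself and stays shut.
- clip_left_top (a point): centre of the top face of the blue section clip_left (the place to press); moves with it: 98 mm above the tub's underside when up, 90 mm (flush with the corners) when shut
- clip_right (a joint): how far the blue rim section on the -y short side, centred 87 mm from the tub's axis; 74 mm long along the tub's x, is pressed down: 0 = fully up, 0.008 m = fully shut (hard stop). It is 24 mm wide and moves straight down. It needs about 8 N to start moving, less as it goes down, passes over centre at 4 mm, then snaps shut by itself and stays shut.
- clip_right_top (a point): centre of the top face of the blue section clip_right (the place to press); moves with it: 98 mm above the tub's underside when up, 90 mm (flush with the corners) when shut
- shut_tub: bystander: a second white tub of the same size and shape with four green rim sections, all shut already (flush with the corners at 90 mm); loose, about 0.9 kg; origin at the centre of its underside
- jar: bystander: amber glass jar with a red cap, 56 mm across, 85 mm tall, loose; origin at the centre of its underside
- sauce: bystander: yellow sauce bottle with a red cap, 60 mm across, 120 mm tall, loose; origin at the centre of its underside
- bowl: bystander: steel bowl, 150 mm across, 60 mm tall, loose; origin at the centre of its underside
- cup: bystander: orange cup, 72 mm across, 80 mm tall, loose; origin at the centre of its underside
- spatula: bystander: kitchen spatula lying flat, loose; its x axis runs along it from handle to blade
- brush: bystander: brush lying flat, loose; its x axis runs along it from handle to bristles

How it is judged:
By the outcome, as a careful person would: the job done as asked, in the order asked, and still so for the second after the job is handed in, with the robot touching nothing.
It also fails if it takes over 46 s, if anything falls off the work surface, if the arm or the gripper's body presses on something with over 40 N, if the wrist force passes 120 N, or if a joint passes its speed limit or range.

### The arm

A 6-joint arm with a two-finger parallel gripper is mounted at the origin on the work surface. World frame = base frame: x ahead of the robot, y to its left, z up, the work surface at z = 0. Lengths are in m, angles in rad, forces in N, time in s.
With the tool pointing down it reaches from about 0.25 to 0.8 m from the base axis. Payload 8.5 kg.
Tool frame: the origin (TCP) lies at the very end of the fingers, on their centre line; the grasp point (between the pads) lies robot.grasp_offset behind it (robot.grasp_offset is the distance from the TCP to the grasp point, in m); y points along the fingers, z is the direction in which the jaws open and shut, and the axes are right-handed (so a half turn about y gives the same grasp; the last joint's range is limited). The gripper opens to 85 mm and grips with 20 to 120 N. Pads are 22 mm wide; open, the fingers measure 114 mm over their backs; the gripper's body (76 mm by 85 mm) begins 54 mm behind the grasp point. The pads swing forward as they close: fully open they stand 13 mm farther back than shut.
Start: joints at [-1.207, 0.238, -0.013, 1.319, 0, 1.571], TCP at [0.187, -0.491, 0.231] pointing down, gripper open.
Joint ranges: [-2.66, 2.66], [-1.03, 1.9], [-1.14, 1.46], [-1.82, 2.27], [-1.45, 1.34], [-3.14, 3.14]. Speed limits (rad/s): [2.22, 2.22, 2.79, 3.14, 3.14, 3.14].

### API

Orientations are given as a rotation vector (axis times angle).
In Python, from cell import robot gives the robot as it stands. The module is installed in compiled form; this text tells all that it offers.
- The arm moves only by the tool apply_moves, never from a script. Its argument "commands" is a list of rows, each a list of 5 numbers: the shift along the world's x, y, z in mm, then the turn about the world's z in degrees, then the opening, from 0 (shut) to 1 (fully open). A call has 1 to 8 rows; each row is the pose to reach, as a shift and turn from the pose commanded when the call began; what a row does not reach only later rows make up. A row lasts 1/10 s, in which the tool goes at most 50 mm and 8.59 degrees, less where a joint would pass 70% of its speed; a pose out of reach is approached as far as the arm can. A call with a gripper value outside its range is refused whole. The fingers move at their own pace and stop on an object; the grip force is fixed at half the most. Time passes only in rows, so rows that repeat a pose let the fingers close. It gives the time, the measured TCP pose, the force and the opening at its end, in the units of the state.
- robot.read_state(): the state, without advancing time (a new reading comes with each control period).
- robot.read_camera(name): name is "scene" or "top" or "wrist"; returns a dict with "img" (384x512x3 uint8, red, green, blue), "vfov" (degrees; the focal length in pixels is half the picture's height over the tangent of half this angle, whatever the lens; pixels are square), "cx", "cy" (the principal point, pixels), "extrinsics" (4x4, takes a point from camera to world coordinates). Camera axes: x right, y up, looking along -z (the intrinsics and any distortion apply to the point x, -y, -z); pixel columns grow to the right and rows downward; lengths in m; the calibration is good to about 2 mm. A picture is of the moment at which its call begins. There is no depth.
- robot.close_job(): hands the job in, once; it reports no verdict.
Trained networks look in a picture, given as the dict that the camera call returned (one of the last four; its "shot" number tells which), for a name from the list of things; names that differ only in an ending like _2 or _b are one class to them, and where a whole thing is asked for, a point or a joint stands for the part that bears it (a point fixed in the world has none). Each returns a list of dicts, best first, with "conf" (0 to 1); they miss things now and then, are a little off and sometimes report something else, mostly with a low value. They report only what shows in the picture. A call takes as long as a camera call.
- robot.spot_in(name, picture): "rect" ([left, top, right, bottom] in pixels, round what is visible of it).
- robot.cut_out(name, picture): "pixels" (384x512 bool, what is visible of it) and "rect" ([left, top, right, bottom] in pixels, round what is visible of it).
- robot.spot_point(name, picture): "uv" ([column, row] in pixels: a listed point, or the origin of a listed thing).
The state is a dict: "clock": time; "qpos": joint angles; "qd": joint speeds; "effort": joint torques, N m; "tcp_pos": TCP position; "orientation": TCP orientation; "wrist_force": force on the tool from outside, world axes, zero at the start; "ft_torque": the same for the moment, N m; "opening": opening from 0.0 (shut) to 1.0 (fully open).
Only numpy, scipy, OpenCV 4.12 (cv2) and the standard library are available. Lean on these libraries where they do the work, as an engineer would, in place of code of your own. Each camera call takes 0.05 s, during which the arm holds its last target.

## Working session

There is one attempt and no reset: what is moved stays moved. The work goes in short steps, Python scripts to look and compute and a tool call to move; the robot and the scene stay as the last step left them, time stands still between calls to the robot, and variables do not carry over. Pictures are saved under pics/ and viewed, and the job is handed in when it is done.

Besides the shell and the picture viewer there is one more tool, called after ">>>" by a JSON object that holds its "fn" and its "kwargs". apply_moves: Moves the arm, as the interface text tells. Its arguments: {"type":"object","properties":{"commands":{"type":"array"}},"required":["commands"]}

```bash
mkdir -p pics; cat > h.py <<'E'
import numpy as np, cv2
from cell import robot
def ray(p,uv):
    f=p['img'].shape[0]/2/np.tan(np.radians(p['vfov'])/2)
    d=np.array([(uv[0]-p['cx'])/f,-(uv[1]-p['cy'])/f,-1.]); E=np.array(p['extrinsics'])
    return E[:3,3],E[:3,:3]@d
def atz(p,uv,z):
    o,d=ray(p,uv); return o+d*(z-o[2])/d[2]
def proj(p,X):
    E=np.array(p['extrinsics']); c=E[:3,:3].T@(np.array(X)-E[:3,3]); f=p['img'].shape[0]/2/np.tan(np.radians(p['vfov'])/2)
    return np.array([p['cx']+f*c[0]/-c[2],p['cy']-f*c[1]/-c[2]])
def save(p,n): cv2.imwrite('pics/'+n,p['img'][:,:,::-1])
E
python3 - <<'E'
from h import *
for c in ['top','scene']:
    p=robot.read_camera(c); save(p,c+'0.png'); print(c,{k:v for k,v in p.items() if k!='img'})
    for n,z in [('tub',0),('clip_front_top',.098),('clip_back_top',.098),('clip_left_top',.098),('clip_right_top',.098)]:
        for r in robot.spot_point(n,p)[:2]: print(n,r['conf'],r['uv'],atz(p,r['uv'],z).round(4))
print(robot.read_state())
E
```

```text
top {'vfov': 48.52931843033189, 'cx': 257.3237152440839, 'cy': 188.13010701724258, 'extrinsics': array([[-0.02520107,  0.99803791, -0.05731705,  0.49767114],
       [-0.99964791, -0.02563506, -0.00684902, -0.0064942 ],
       [-0.00830491,  0.05712426,  0.99833253,  1.46331248],
       [ 0.        ,  0.        ,  0.        ,  1.        ]]), 'shot': 1}
tub 0.87 [217.9, 203.2] [0.5333 0.1403 0.    ]
clip_front_top 0.69 [216.3, 219.9] [0.4776 0.1367 0.098 ]
clip_back_top 0.66 [211.6, 179.0] [0.6093 0.1492 0.098 ]
clip_left_top 0.7 [187.2, 203.1] [0.5337 0.229  0.098 ]
clip_right_top 0.67 [239.9, 198.8] [0.5432 0.0596 0.098 ]
clip_right_top 0.62 [365.2, 162.9] [ 0.6484 -0.3459  0.098 ]
scene {'vfov': 51.39355469743929, 'cx': 255.04446909900054, 'cy': 189.68611191253694, 'extrinsics': array([[ 0.68729894, -0.59041895,  0.42311421,  1.10068463],
       [ 0.72635006,  0.5538428 , -0.4070304 , -0.49489288],
       [ 0.0059797 ,  0.58708059,  0.80950641,  1.09620684],
       [ 0.        ,  0.        ,  0.        ,  1.        ]]), 'shot': 2}
tub 0.93 [276.7, 178.6] [0.5446 0.1436 0.    ]
clip_
[... 284 characters left out ...]
p_right_top 0.64 [263.8, 175.0] [0.5561 0.0669 0.098 ]
{'clock': 0.6, 'qpos': array([-1.20700360e+00,  2.38189209e-01, -1.35149493e-02,  1.31920856e+00,
       -4.66019723e-06,  1.57077419e+00]), 'qd': array([ 0.0006031 , -0.00015106,  0.00177765,  0.00178364, -0.00132033,
        0.00038273]), 'effort': array([ 1.28770851e-03, -5.38304901e+01,  3.46583641e+01,  2.95395490e-03,
        1.07599723e-05,  1.34592966e-05]), 'tcp_pos': array([ 0.1867849 , -0.49058899,  0.23127606]), 'orientation': array([-0.3721403 ,  2.02312597, -2.02289225]), 'wrist_force': array([ 0.35565256, -0.92532191,  1.00123783]), 'ft_torque': array([-0.01092135, -0.03985451,  0.04027057]), 'opening': 0.9988857699046456}
```

```bash
python3 - <<'E'
import cv2
a=cv2.imread('pics/top0.png');b=cv2.imread('pics/scene0.png')
cv2.imwrite('pics/top0c.png',cv2.resize(a[130:270,140:330],None,fx=4,fy=4,interpolation=cv2.INTER_CUBIC))
cv2.imwrite('pics/scene0c.png',cv2.resize(b[90:250,190:370],None,fx=3.7,fy=3.7,interpolation=cv2.INTER_CUBIC))
E
```

```text
(no output)
```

View pics/top0.png

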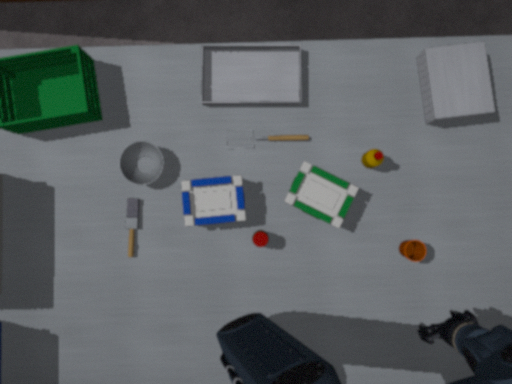

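View pics/scene0.png

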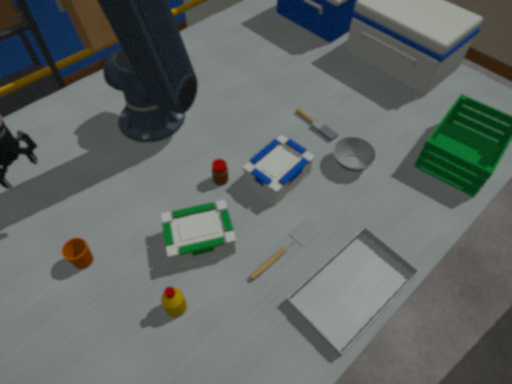

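```bash
ls pics
```

```text
scene0.png
scene0c.png
top0.png
top0c.png
```

View pics/top0c.png

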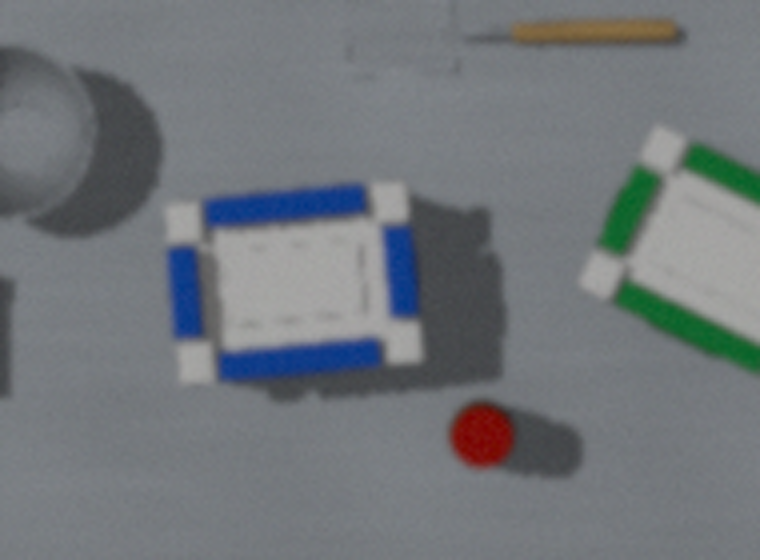

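View pics/scene0c.png

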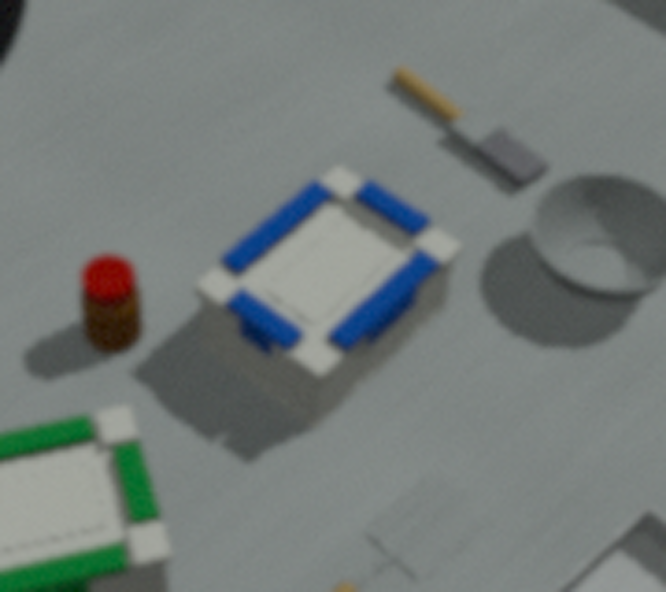

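The top view has the blue tub at about (213,201), yaw a few degrees, with the jar at (261,239) and the shut green tub at (322,194). Next I fit the tub's pose from the blue regions.

```bash
cat > fit.py <<'E'
from h import *
def blue(p,box=None):
    h=cv2.cvtColor(p['img'],cv2.COLOR_RGB2HSV)
    m=((h[...,0]>105)&(h[...,0]<130)&(h[...,1]>150)&(h[...,2]>60)).astype(np.uint8)
    if box: 
        k=np.zeros_like(m); k[box[1]:box[3],box[0]:box[2]]=1; m*=k
    return m
E
python3 - <<'E'
from fit import *
p=robot.read_camera('top'); m=blue(p,(165,160,265,240))
n,l,s,c=cv2.connectedComponentsWithStats(m)
for i in range(1,n):
    if s[i,4]>20: print('top',c[i].round(1),s[i],atz(p,c[i],.097).round(4))
for nme in ['tub','shut_tub','jar','bowl']:
    for r in robot.spot_in(nme,p)[:1]: print(nme,r)
print(proj(p,robot.read_state()['tcp_pos']))
w=robot.read_camera('wrist'); save(w,'w0.png'); print(w['extrinsics'].round(3),w['vfov'],w['cx'],w['cy'],robot.grasp_offset)
E
```

```text
top [210.9 181. ] [192 177  39   9 232] [0.603  0.1518 0.097 ]
top [240.1 197.1] [237 187   7  22 132] [0.5487 0.059  0.097 ]
top [186.  202.9] [183 192   7  22 130] [0.5345 0.2331 0.097 ]
top [214.5 219.8] [195 215  40  10 244] [0.478  0.1424 0.097 ]
tub {'rect': [180.0, 177.8, 244.8, 228.9], 'conf': 0.61}
shut_tub {'rect': [281.7, 159.1, 361.4, 227.7], 'conf': 0.64}
jar {'rect': [252.1, 228.4, 269.1, 249.7], 'conf': 0.57}
bowl {'rect': [117.0, 142.2, 166.6, 188.2], 'conf': 0.66}
[434.19649967 317.87133366]
[[ 0.356  0.886  0.297  0.264]
 [-0.935  0.337  0.113 -0.461]
 [ 0.    -0.318  0.948  0.372]
 [ 0.     0.     0.     1.   ]] 69.69154880417777 251.4342059885784 194.61949142741778 0.0187
```

View pics/w0.png

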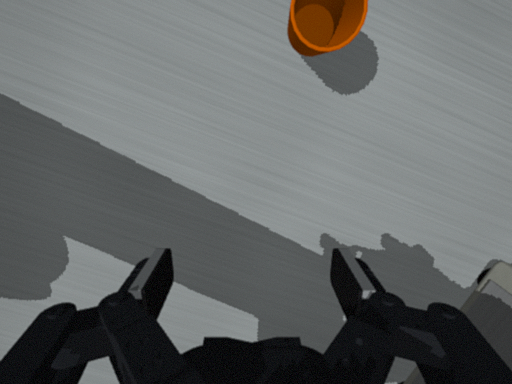

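Both midpoint pairs agree: tub centre is about (0.541, 0.147), yaw +4.5°, and the spacings come out at 125 and 175 mm against an expected 124 and 174. I'll move above it with the fingers shut and look with the wrist camera.

>>> {"fn": "apply_moves", "kwargs": {"commands": [[30,50,30,8,0],[65,100,30,16,0],[100,150,30,24,0],[130,200,30,32,0],[160,250,30,40,0],[190,300,30,48,0],[220,350,30,56,0],[250,400,30,64,0]]}}

```text
clock: 1.7
tcp_pos: [0.3974, -0.1552, 0.2616]
orientation: [-1.168, 1.27, -1.272]
wrist_force: [1.0, -0.2, 0.2]
opening: 0.002
```

>>> {"fn": "apply_moves", "kwargs": {"commands": [[25,50,0,5,0],[50,100,0,10,0],[80,140,0,10,0],[104,190,0,10,0],[104,190,0,10,0],[104,190,0,10,0],[104,190,0,10,0],[104,190,0,10,0]]}}

```text
clock: 2.5
tcp_pos: [0.5002, 0.0317, 0.2614]
orientation: [-1.248, 1.148, -1.148]
wrist_force: [-0.1, -0.2, -0.3]
opening: 0.001
```

```bash
python3 - <<'E'
from fit import *
w=robot.read_camera('wrist'); save(w,'w1.png')
m=blue(w); n,l,s,c=cv2.connectedComponentsWithStats(m)
for i in range(1,n):
    if s[i,4]>100: print(c[i].round(1),s[i],atz(w,c[i],.098).round(4))
for nme in ['clip_front_top','clip_back_top','clip_left_top','clip_right_top']:
    for r in robot.spot_point(nme,w)[:1]: print(nme,r,atz(w,r['uv'],.098).round(4))
s=robot.read_state(); print(s['qpos'].round(3),s['tcp_pos'].round(4),s['wrist_force'].round(2)); print(cv2.Rodrigues(s['orientation'])[0].round(3),s['opening'],s['clock'])
E
```

```text
[241.6  65. ] [ 230    0   24  134 2985] [0.4808 0.1477 0.098 ]
[362.6  65.3] [ 344    0   40  136 3203] [0.6022 0.1576 0.098 ]
[297.3 154.7] [ 265  145   66   21 1320] [0.549  0.0624 0.098 ]
clip_front_top {'uv': [241.1, 67.2], 'conf': 0.65} [0.4805 0.1457 0.098 ]
clip_back_top {'uv': [362.6, 70.7], 'conf': 0.63} [0.6032 0.1527 0.098 ]
clip_right_top {'uv': [298.5, 155.8], 'conf': 0.98} [0.5505 0.0613 0.098 ]
[ 6.400e-02  1.890e-01 -1.000e-03  1.381e+00 -0.000e+00  1.552e+00] [0.5006 0.032  0.2615] [-0.17 -0.79 -0.27]
[[ 0.083  0.     0.997]
 [-0.997 -0.     0.083]
 [ 0.    -1.     0.   ]] -0.003569678222443204 2.75
```

View pics/w1.png

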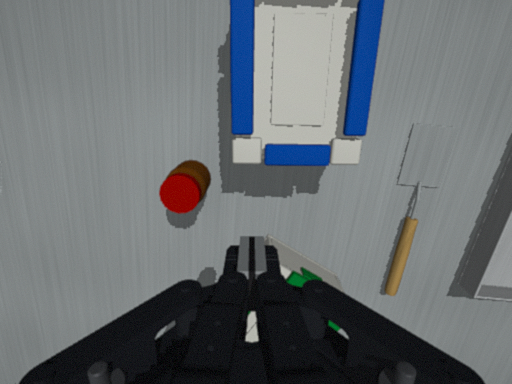

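All four sections look up. The wrist measurements agree with the top view to about 2 mm. The fingertip jaw axis already lines up with the tub's x. I'll press the right section first, at (0.549, 0.061).

>>> {"fn": "apply_moves", "kwargs": {"commands": [[30,15,-30,0,0],[48,29,-70,0,0],[48,29,-110,0,0],[48,29,-140,0,0],[48,29,-150,0,0],[48,29,-154,0,0],[48,29,-157,0,0],[48,29,-157,0,0]]}}

```text
clock: 3.55
tcp_pos: [0.5496, 0.0618, 0.1055]
orientation: [-1.246, 1.146, -1.148]
wrist_force: [-0.2, -0.2, -0.1]
opening: -0.003
```

```bash
python3 - <<'E'
from fit import *
w=robot.read_camera('wrist'); save(w,'w2.png'); t=robot.read_camera('top'); cv2.imwrite('pics/t2.png',cv2.resize(t['img'][130:270,140:330,::-1],None,fx=4,fy=4))
s=robot.read_state(); print(s['tcp_pos'].round(4),s['wrist_force'].round(2),s['clock'])
E
```

```text
[0.5496 0.0619 0.1056] [-0.19  0.9   0.42] 3.65
```

View pics/w2.png

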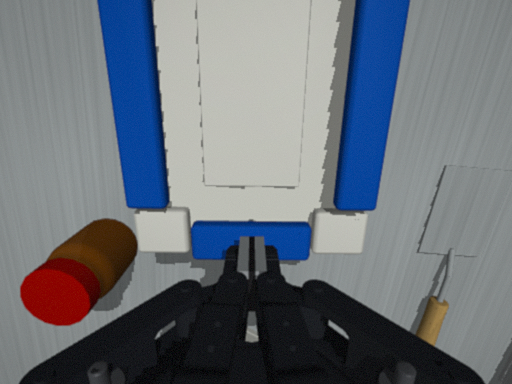

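The fingertips at (252,240) sit over the middle of the right section (columns 192–310, rows 222–260), 7 mm above it. Pressing now.

>>> {"fn": "apply_moves", "kwargs": {"commands": [[0,0,-4,0,0],[0,0,-7,0,0],[0,0,-9,0,0],[0,0,-10,0,0],[0,0,-11,0,0],[0,0,-12,0,0],[0,0,-13,0,0],[0,0,-13,0,0]]}}

```text
clock: 4.45
tcp_pos: [0.5486, 0.0619, 0.0909]
orientation: [-1.248, 1.147, -1.146]
wrist_force: [0.5, 0.5, 0.3]
opening: 0.0
```

The tip is at 0.0909 with no force, so it has gone past centre and snapped. I'll push a little further to feel the hard stop.

>>> {"fn": "apply_moves", "kwargs": {"commands": [[0,0,-1,0,0],[0,0,-2,0,0],[0,0,-2,0,0]]}}

```text
clock: 4.75
tcp_pos: [0.5489, 0.0619, 0.09]
orientation: [-1.247, 1.146, -1.147]
wrist_force: [-1.4, 0.0, 7.9]
opening: -0.002
```

There is 7.9 N at z = 0.090, which is the flush stop. Lift off and go to the back section at (0.603, 0.152).

>>> {"fn": "apply_moves", "kwargs": {"commands": [[0,0,15,0,0],[0,0,35,0,0],[25,45,35,0,0],[54,90,35,0,0],[54,90,35,0,0],[54,90,22,0,0],[54,90,16,0,0],[54,90,16,0,0]]}}

```text
clock: 5.55
tcp_pos: [0.6011, 0.1506, 0.1035]
orientation: [-1.251, 1.149, -1.146]
wrist_force: [0.4, -0.7, 1.1]
opening: -0.001
```

```bash
python3 - <<'E'
from fit import *
w=robot.read_camera('wrist'); save(w,'w3.png')
s=robot.read_state(); print(s['tcp_pos'].round(4),s['wrist_force'].round(2),s['clock'])
E
```

```text
[0.6016 0.1507 0.1044] [-0.21  0.1  -0.45] 5.6
```

View pics/w3.png

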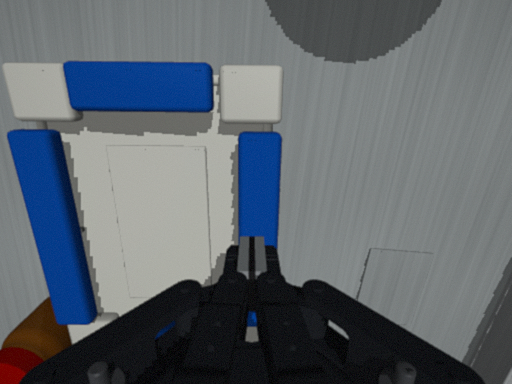

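The tips at column 252 are about 3 mm inside the section's centre (columns 238–280). I'll shift 3 mm outward, then press.

>>> {"fn": "apply_moves", "kwargs": {"commands": [[3,0,0,0,0],[3,0,-4,0,0],[3,0,-8,0,0],[3,0,-10,0,0],[3,0,-11,0,0],[3,0,-12,0,0],[3,0,-13,0,0],[3,0,-13,0,0]]}}

```text
clock: 6.4
tcp_pos: [0.6055, 0.152, 0.0919]
orientation: [-1.249, 1.147, -1.146]
wrist_force: [0.3, -0.1, 0.3]
opening: -0.0
```

>>> {"fn": "apply_moves", "kwargs": {"commands": [[0,0,-1,0,0],[0,0,-2,0,0],[0,0,-3,0,0],[0,0,-3,0,0]]}}

```text
clock: 6.8
tcp_pos: [0.6058, 0.152, 0.09]
orientation: [-1.247, 1.146, -1.147]
wrist_force: [-2.2, 0.9, 7.3]
opening: -0.003
```

The back section is shut too: 7.3 N at z = 0.090. Now the left section at about (0.535, 0.234).

>>> {"fn": "apply_moves", "kwargs": {"commands": [[0,0,15,0,0],[0,0,35,0,0],[-35,41,35,0,0],[-71,82,35,0,0],[-71,82,35,0,0],[-71,82,22,0,0],[-71,82,17,0,0],[-71,82,17,0,0]]}}

```text
clock: 7.6
tcp_pos: [0.5345, 0.2334, 0.1054]
orientation: [-1.249, 1.148, -1.147]
wrist_force: [-0.3, 0.4, 0.6]
opening: 0.003
```

```bash
python3 - <<'E'
from fit import *
w=robot.read_camera('wrist'); save(w,'w4.png')
s=robot.read_state(); print(s['tcp_pos'].round(4),s['wrist_force'].round(2),s['clock'])
E
```

```text
[0.5348 0.2334 0.1059] [ 0.06 -0.45 -0.  ] 7.65
```

View pics/w4.png

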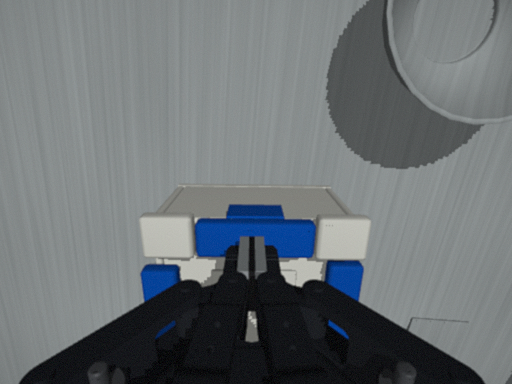

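The left section spans columns 195–315 and rows 219–257. The tips are centred at column 252, so I press, biased 2 mm outward.

>>> {"fn": "apply_moves", "kwargs": {"commands": [[0,2,0,0,0],[0,2,-5,0,0],[0,2,-9,0,0],[0,2,-11,0,0],[0,2,-12,0,0],[0,2,-13,0,0],[0,2,-14,0,0],[0,2,-14,0,0]]}}

```text
clock: 8.45
tcp_pos: [0.5345, 0.2358, 0.092]
orientation: [-1.249, 1.147, -1.146]
wrist_force: [-0.1, -0.5, 0.1]
opening: 0.001
```

>>> {"fn": "apply_moves", "kwargs": {"commands": [[0,0,-1,0,0],[0,0,-2,0,0],[0,0,-3,0,0],[0,0,-3,0,0]]}}

```text
clock: 8.85
tcp_pos: [0.5348, 0.236, 0.09]
orientation: [-1.247, 1.146, -1.147]
wrist_force: [-2.3, -0.9, 7.6]
opening: -0.0
```

Left is shut: 7.6 N at 0.090. Now the front section at (0.480, 0.143).

>>> {"fn": "apply_moves", "kwargs": {"commands": [[0,0,15,0,0],[0,0,35,0,0],[-28,-46,35,0,0],[-55,-93,35,0,0],[-55,-93,35,0,0],[-55,-93,22,0,0],[-55,-93,17,0,0],[-55,-93,17,0,0]]}}

```text
clock: 9.65
tcp_pos: [0.4795, 0.143, 0.1057]
orientation: [-1.249, 1.147, -1.146]
wrist_force: [0.2, 0.9, 0.0]
opening: -0.001
```

```bash
python3 - <<'E'
from fit import *
w=robot.read_camera('wrist'); save(w,'w5.png')
s=robot.read_state(); print(s['tcp_pos'].round(4),s['wrist_force'].round(2),s['clock'])
E
```

```text
[0.4798 0.1431 0.106 ] [-0.16  0.41  0.29] 9.7
```

View pics/w5.png

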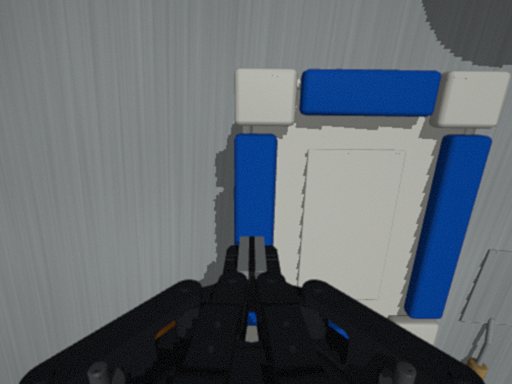

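The tips are well centred on the front section (columns 235–276, tip at 252). The left and back sections now look level with the corners.

>>> {"fn": "apply_moves", "kwargs": {"commands": [[1,0,0,0,0],[1,0,-5,0,0],[1,0,-9,0,0],[1,0,-11,0,0],[1,0,-12,0,0],[1,0,-13,0,0],[1,0,-14,0,0],[1,0,-14,0,0]]}}

```text
clock: 10.5
tcp_pos: [0.4805, 0.1428, 0.092]
orientation: [-1.249, 1.147, -1.147]
wrist_force: [-0.0, -0.1, 0.4]
opening: 0.001
```

>>> {"fn": "apply_moves", "kwargs": {"commands": [[0,0,-1,0,0],[0,0,-2,0,0],[0,0,-3,0,0],[0,0,-3,0,0]]}}

```text
clock: 10.9
tcp_pos: [0.4808, 0.1429, 0.09]
orientation: [-1.247, 1.146, -1.147]
wrist_force: [-3.0, -0.5, 9.2]
opening: 0.006
```

>>> {"fn": "apply_moves", "kwargs": {"commands": [[0,0,15,0,0],[0,0,50,0,0],[0,0,100,0,0],[0,-50,150,0,0],[0,-100,150,0,0],[0,-110,150,0,0],[0,-110,150,0,0]]}}

```text
clock: 11.6
tcp_pos: [0.481, 0.0303, 0.2402]
orientation: [-1.246, 1.148, -1.15]
wrist_force: [-0.3, 0.4, -1.0]
opening: -0.0
```

```bash
python3 - <<'E'
from fit import *
w=robot.read_camera('wrist'); save(w,'w6.png'); t=robot.read_camera('scene'); cv2.imwrite('pics/s6.png',cv2.resize(t['img'][90:250,190:370,::-1],None,fx=3.7,fy=3.7))
p=robot.read_camera('top'); save(p,'t6.png')
m=blue(p,(165,160,265,240))
n,l,s,c=cv2.connectedComponentsWithStats(m)
for i in range(1,n):
    if s[i,4]>20: print('top',c[i].round(1),s[i],atz(p,c[i],.090).round(4))
s=robot.read_state(); print(s['tcp_pos'].round(4),s['wrist_force'].round(2),s['clock'])
E
```

```text
top [211.  181.1] [192 177  39   9 218] [0.6032 0.1521 0.09  ]
top [239.7 192. ] [237 187   7  11  63] [0.5656 0.0602 0.09  ]
top [186.3 202.9] [183 192   8  22 130] [0.5347 0.2332 0.09  ]
top [202. 221.] [196 218  13   7  76] [0.4753 0.1836 0.09  ]
[0.4807 0.0331 0.239 ] [-0.18  0.03  0.4 ] 11.75
```

View pics/w6.png

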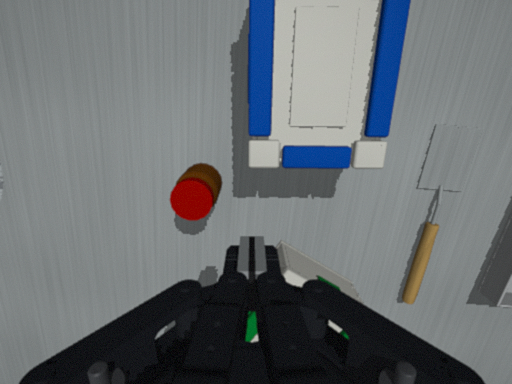

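View pics/s6.png

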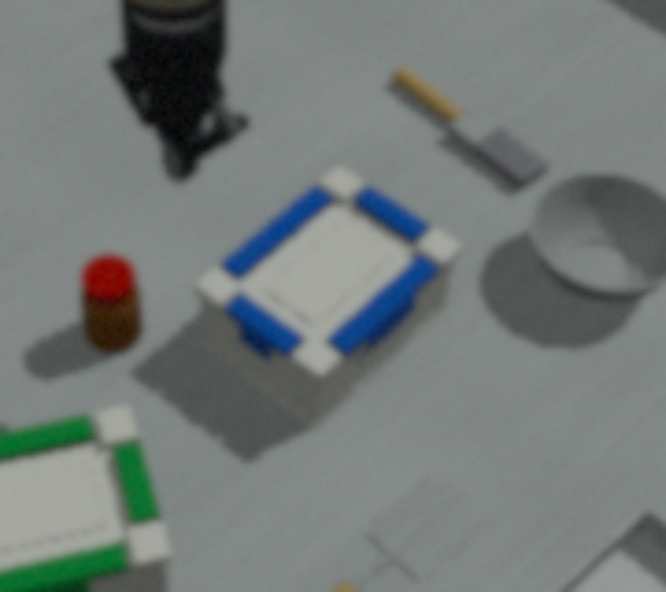

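View pics/t6.png

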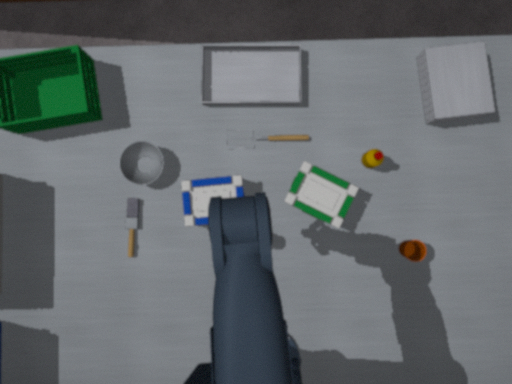

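The scene picture shows all four sections flush, with the corners, jar, bowl and brush where they were. The hand is clear at z = 0.24. I'm handing in.

```bash
python3 -c "
from cell import robot
print(robot.close_job())"
```

```text
the job is handed in; nothing more can be done
None
```

All four blue sections of the tub are pressed shut, and the job is handed in at about 12 s of the 46 s allowed. I went round in the order right, back, left, front with the fingers closed.

- **Shut:** after each snap I pushed lightly again. Each time the fingertips stopped at z = 0.090 m, the height of the corners, with about 7–9 N on the wrist. The final scene and wrist pictures show the sections level with the corners.
- **Tub not moved:** the corners sit at the same pixels in the scene pictures before and after. The back and left sections measure within 1 mm of where they were in the top view. In that last top view the arm hid most of the front section and part of the right one, so those two rest on the force check and the other pictures.
- **Everything else:** the bystanders visible in the final pictures look unmoved. The jar is hidden in the top view but is in the same place in the scene view.
- **Hand:** it finished clear, at z = 0.24 m, with no contact force.

One correction along the way: the wrist picture showed the tips about 3 mm off centre on the back section, so I shifted them before pressing. No check failed.

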